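Strip the pivot jig and sort the parts

ROBOT

A 7-joint arm with a two-finger parallel gripper is mounted at the origin on the work surface. World frame = base frame: x ahead of the robot, y to its left, z up, the work surface at z = 0. Lengths are in m, angles in rad, forces in N, time in s.
With the tool pointing down it reaches from about 0.425 to 0.95 m from the base axis. Payload 4.7 kg.
Tool frame: the origin (TCP) lies on the centre line of the jaws, within the pads' length; the fingertips stand robot.nose_length ahead of it and the grasp point (between the pads) lies 8 mm behind it (robot.nose_length is the distance from the TCP to the fingertips, in m); z points along the fingers, y is the line along which they close (so a half turn about z gives the same grasp; the last joint's range is limited). The gripper opens to 85 mm and grips with 20 to 120 N. Pads are 22 mm wide; open, the fingers measure 114 mm over their backs; the gripper's body (76 mm by 85 mm) begins 54 mm behind the grasp point. The pads swing forward as they close: fully open they stand 13 mm farther back than shut.
Start: joints at [-1.268, 0.469, -0.049, 1.532, 0.024, 1.141, -0.082], TCP at [0.22, 0.638, 0.211] pointing down, gripper open.
Joint ranges: [-2.59, 2.59], [-0.33, 1.99], [-1.39, 1.29], [0.1, 2.45], [-1.04, 4.18], [0.21, 1.99], [-2.66, 2.66]. Speed limits (rad/s): [2.57, 2.57, 3.14, 3.14, 3.14, 3.14, 3.14].

INTERFACE

Orientations are given as [roll, pitch, yaw] about the fixed x, y, z axes, in that order (R = Rz(yaw) Ry(pitch) Rx(roll)).
In Python, from plant import robot gives the robot as it stands. Calls block until the motion is done:
- robot.goto(position, orientation): joint-space move of the TCP to a pose.
- robot.move_straight(position, vel=0.15, attitude=None, contact_N=None): straight line of the TCP; attitude=None keeps the orientation; vel is the mean speed in m/s. With contact_N (N) it stops when the force on the tool has changed by that much, and returns True; else False.
- robot.move_joints(angles): joint-space move.
- robot.grip(opening, strength=None): opening from 0.0 (shut) to 1.0 (fully open); strength is the grip in N (None keeps the last); returns when the fingers have stopped.
- robot.sleep(seconds).
- robot.inverse_kinematics(position, orientation): joint angles nearest the present ones, or None.
- robot.sense(): the state.
- robot.grab_frame(name): name is "scene" or "top" or "wrist"; returns a dict with "image" (420x560x3 uint8, red, green, blue), "range_z" (420x560 float32, m along the optical axis (not along the pixel's ray), 0 where there is no reading), "fx", "fy", "cx", "cy" (pixels), "R" (3x3) and "t" (3): a world point X has camera coordinates R X + t. Camera axes: x right, y down, z forward; pixel columns grow to the right and rows downward; lengths in m; the calibration is good to about 2 mm. A picture is of the moment at which its call begins.
A pose or a line that the arm cannot do raises robot.IKError and nothing moves.
- robot.close_job(): hands the job in; it is judged then, once.
The state is a dict: "t": time; "joint_pos": joint angles; "joint_velocities": joint speeds; "effort": joint torques, N m; "tcp_pos": TCP position; "tcp_rot": TCP orientation; "wrist_force": force on the tool from outside, world axes, zero at the start; "torque": the same for the moment, N m; "opening": opening from 0.0 (shut) to 1.0 (fully open); "gripper_force": force on a finger pad.
Only numpy, scipy, OpenCV 4.12 (cv2) and the standard library are available. Lean on these libraries where they do the work, as an engineer would, in place of code of your own. Each camera call takes 0.05 s, during which the arm holds its last target. There are 200 camera calls.

TASK

The sawing is done: strip the pivot jig and clear the bench. Take the stack off the jig's stud one piece at a time - the wing nut, then the spacer, then the wooden bracket - and put each away before lifting the next: nut and spacer go in the round steel dish, the bracket lies flat in the low wooden tray. The other, loose bracket also goes flat in the tray, on its floor beside the first and not on top of it, and the short sloping offcut goes in the deep grey bin; leave the glue bottle standing where it is.

Things in the scene. Friction and masses are not known exactly. Their poses are not given: they have to be found in the camera images.
- wing_nut_c (a point): Aluminium wing nut, topmost on the stud: round hub 26 mm across, 18 mm high; two ears 5 mm thick reach 30 mm out along +x and -x, from 6 to 26 mm above the hub's foot. Point: hub centre, 9 mm above its foot; z up. A slip-on nut, bored clear of the thread (1.8 mm slack around the stud) and already slack: it lifts straight up without turning. 45 g.
- spacer_c (a point): Black-oxide steel spacer, second on the stud, under the wing nut and standing on the bracket: a thick ring 36 mm outside (wider than the nut's hub, so it shows round it), 13.6 mm bore, 14 mm high, flat. The point is its centre, 7 mm above its foot. About 90 g. Loose on the stud.
- bracket_a_c (a point): Plywood bracket under the spacer, flat on the jig's board. L-shaped, 12 mm thick. Straight leg, 40 mm wide, along x; point: on the leg's centre line, 6 mm above the underside. Leg: 54 mm to +x (square end), 50 mm to -x (round end; in it, at x = -30 mm, the stud's 14.4 mm hole). Foot: x 30 to 54 mm, out to y = 48 mm, corner filled from x = 20 mm. 40 g; can be held across the leg at the point.
- bracket_b_c (a point): The second bracket, loose and flat on the bench (underside at z = 0), the same in shape, size and axes as bracket_a.
- offcut_c (a point): Plywood offcut, flat on the bench: a short plank piece 12 mm thick and 30 mm wide (y from -15 to +15 mm), with a square end at x = -30 mm and a sloping sawn end (x = +38 mm at the y = -15 mm edge, +20 mm at the y = +15 mm edge), no hole. The point is half-way up its thickness. About 20 g.
- stud (a point): Foot of the jig's upright steel stud, on the jig's plywood board, 15 mm above the bench. Stud 10 mm thick, rising 50 mm above this point; on it, from this point up: bracket 0-12 mm, spacer 12-26 mm, wing nut 26-52 mm (hub to 44). The fixed board, 150 x 120 x 15 mm, covers x from -40 to +110 mm and y from -60 to +60 mm in this frame.
- dish: Round open dish of bare steel, fixed to the bench (magnetic foot), for the hardware: the rim is 156 mm across and 26 mm above the bench, sides sloping in to a flat floor 126 mm across and 3 mm above the bench. Origin: centre of its underside, on the bench.
- tray: Low wooden tray for the brackets, fixed: outside 162 mm along its x, 212 mm along its y, 24 mm high; walls and floor 6 mm thick, so the inside is 150 x 200 mm and the floor 6 mm above the bench. Origin: centre of its underside.
- bin: Deep square open bin of grey plastic for offcuts, fixed: outside 150 x 150 mm and 55 mm high (164 mm over its rim), walls and floor 4 mm thick. Origin: centre of its underside.
- glue_c (a point): White glue bottle with an orange cap, 54 mm across and 150 mm tall, standing loose to the right of the work; a bystander to leave alone. The point is its centre, 75 mm above the bench.

How it is judged:
On the way, in this order (a step that is already met when the one before it is completed fails the run):
1. wing nut put down and let go in the dish, spacer and bracket still on the stud (horizontal distance between wing_nut_c and dish below 0.062 m and z of wing_nut_c in the frame of dish below 0.032 m and contact force between wing_nut and the fingers below 0.1 N and linear speed of wing_nut below 0.02 m/s and angular speed of wing_nut below 0.3 rad/s and horizontal distance between spacer_c and stud below 0.006 m and z of spacer_c in the frame of stud below 0.024 m and horizontal distance between bracket_a_c and stud below 0.04 m and z of bracket_a_c in the frame of stud below 0.012 m), for 0.2 s.
2. spacer put down and let go in the dish, bracket still on the stud (horizontal distance between spacer_c and dish below 0.062 m and z of spacer_c in the frame of dish below 0.032 m and contact force between spacer and the fingers below 0.1 N and linear speed of spacer below 0.02 m/s and angular speed of spacer below 0.3 rad/s and horizontal distance between bracket_a_c and stud below 0.04 m and z of bracket_a_c in the frame of stud below 0.012 m), for 0.2 s.
3. the stud's bracket laid flat in the tray and let go (x of bracket_a_c in the frame of tray between -0.06 and 0.06 m and y of bracket_a_c in the frame of tray between -0.085 and 0.085 m and z of bracket_a_c in the frame of tray below 0.016 m and angle between the z axis of bracket_a_c and the z axis of tray, either way round below 0.1 rad and contact force between bracket_a and the fingers below 0.1 N and linear speed of bracket_a below 0.02 m/s and angular speed of bracket_a below 0.3 rad/s), for 0.2 s.
At the end, for the whole second after the job is handed in: Nut and spacer in the dish (within 62 mm of its middle, under 32 mm high); both brackets flat (0.1 rad) on the tray's floor, points within 60 x 85 mm of its middle and under 16 mm high; offcut inside the bin (68 mm, under 50 mm); all released and at rest; glue bottle standing (all of step 3 and horizontal distance between each of wing_nut_c, spacer_c and dish below 0.062 m and z of each of wing_nut_c, spacer_c in the frame of dish below 0.032 m and x of bracket_b_c in the frame of tray between -0.06 and 0.06 m and y of bracket_b_c in the frame of tray between -0.085 and 0.085 m and z of bracket_b_c in the frame of tray below 0.016 m and angle between the z axis of bracket_b_c and the z axis of tray, either way round below 0.1 rad and x of offcut_c in the frame of bin between -0.068 and 0.068 m and y of offcut_c in the frame of bin between -0.068 and 0.068 m and z of offcut_c in the frame of bin below 0.05 m and linear speed of each of wing_nut, spacer, bracket_b, offcut below 0.02 m/s and angular speed of each of wing_nut, spacer, bracket_b, offcut below 0.3 rad/s and contact force between each of wing_nut, spacer, bracket_b, offcut and the fingers below 0.1 N and angle between glue_c's own z axis and vertical below 0.15 rad); the robot touches nothing.
It fails at once if the glue bottle is knocked over or pushed more than 30 mm (distance of glue_c from where it was at the start of the episode above 0.03 m or angle between glue_c's own z axis and vertical above 0.4 rad).
It also fails if it takes over 144 s, if anything falls off the work surface, if the arm or the gripper's body presses on something with over 40 N, if the wrist force passes 120 N, or if a joint passes its speed limit or range.

## Working session

There is one attempt and no reset: what is moved stays moved. The work goes in short steps, each a Python script; the robot and the scene stay as the last script left them, time stands still between calls to the robot, and variables do not carry over. Pictures are saved under pics/ and viewed, at most 14 in all, crops included, and the job is handed in when it is done.

```bash
mkdir -p pics; ls
python3 - <<'E'
from plant import robot
import cv2,numpy as np
print(robot.nose_length, robot.sense())
for n in("top","scene"):
    f=robot.grab_frame(n); cv2.imwrite(f"pics/{n}0.png",f["image"][:,:,::-1]); np.savez(f"{n}0.npz",**f)
    print(n,f["fx"],f["cx"],f["cy"],f["R"].round(3).tolist(),f["t"])
E
```

```text
pics
0.011 {'t': 0.0, 'joint_pos': array([-1.2678816 ,  0.4694705 , -0.04861275,  1.53372362,  0.02410136,
        1.14103641, -0.08231358]), 'joint_velocities': array([-3.02029453e-04, -5.31399259e-04,  4.81646963e-04,  1.14874252e-03,
        1.89088503e-03,  1.36572390e-03,  3.68969350e-05]), 'effort': array([-5.04922682e-04, -5.10316300e+01, -4.69968247e-02, -2.37717211e+01,
        1.06099388e-02,  7.50966661e-03, -1.92614743e-05]), 'tcp_pos': array([0.21965763, 0.63756786, 0.20972939]), 'tcp_rot': array([-3.13954186e+00,  7.13665964e-05,  2.80981316e+00]), 'wrist_force': array([ 0.50989423, -0.46009109,  0.712897  ]), 'torque': array([0.05027537, 0.0128086 , 0.0562664 ]), 'gripper_force': 0.0, 'opening': 1.001133512555261}
top 393.8406757818504 278.57366430980125 208.3963252033352 [[0.024, -1.0, 0.016], [-0.998, -0.025, -0.05], [0.051, -0.014, -0.999]] [-0.14153336  0.52259675  1.04778787]
scene 423.86511312033883 272.6789491392106 211.07203343464806 [[-0.469, 0.883, 0.008], [0.602, 0.326, -0.729], [-0.646, -0.337, -0.684]] [ 0.34852755 -0.24126615  1.2718916 ]
```

View pics/top0.png

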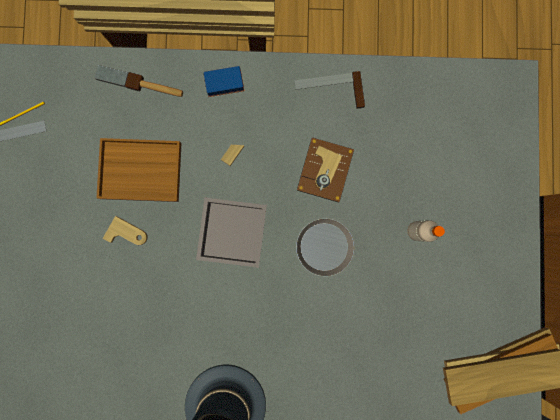

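View pics/scene0.png

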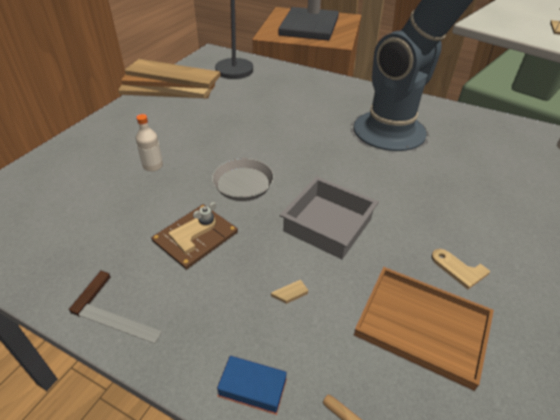

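The top view shows the tray at about (140,170), bracket_b (125,232), offcut (232,155), bin (232,232), dish (325,247), jig stud (323,181) and glue bottle (420,232). Next I'll cast rays for coarse positions and take a wrist view over each area.

```bash
cat > h.py <<'E'
from plant import robot
import cv2,numpy as np
from math import pi
def ray(f,px,z):
    """pixels Nx2 -> world points on plane z"""
    px=np.atleast_2d(np.asarray(px,float)); z=np.broadcast_to(z,len(px))
    d=np.c_[(px[:,0]-f["cx"])/f["fx"],(px[:,1]-f["cy"])/f["fy"],np.ones(len(px))]@f["R"]
    c=-f["R"].T@f["t"]
    return c+d*((z-c[2])/d[:,2])[:,None]
def proj(f,X):
    p=np.atleast_2d(X)@f["R"].T+f["t"]; return np.c_[f["fx"]*p[:,0]/p[:,2]+f["cx"],f["fy"]*p[:,1]/p[:,2]+f["cy"]]
def snap(name,tag):
    f=robot.grab_frame(name); cv2.imwrite(f"pics/{tag}.png",f["image"][:,:,::-1]); np.savez(f"{tag}.npz",**f); return f
def load(tag): return dict(np.load(f"{tag}.npz"))
E
python3 - <<'E'
from h import *
f=load("top0")
for n,p,z in [("tray",[140,170],.024),("brB",[125,232],.012),("off",[232,155],.012),("bin",[232,232],.055),("dish",[325,247],.026),("stud",[323,181],.06),("board",[325.5,169.5],.015),("glue",[438,231],.15)]:
    print(n,ray(f,[p],z).round(3), float(f["range_z"][p[1].__int__(),int(p[0])]))
print("cam tool offset:")
g=robot.grab_frame("wrist"); s=robot.sense(); c=-g["R"].T@g["t"]; print(c-s["tcp_pos"], g["fx"], g["R"].round(3).tolist())
robot.goto([0.56,-0.20,0.36],[pi,0,0])
snap("wrist","w1"); print(robot.sense()["joint_pos"],robot.sense()["t"])
E
```

```text
tray [[0.619 0.244 0.024]] 1.0709322690963745
brB [[0.452 0.281 0.012]] 1.0508655309677124
off [[0.668 0.001 0.012]] 1.069189429283142
bin [[ 0.46  -0.009  0.055]] 1.0637619495391846
dish [[ 0.426 -0.254  0.026]] 1.070091962814331
stud [[ 0.598 -0.241  0.06 ]] 1.0213496685028076
board [[ 0.635 -0.253  0.015]] 1.0550810098648071
glue [[ 0.475 -0.504  0.15 ]] 0.9282615184783936
cam tool offset:
[-0.07343342  0.02492145  0.1638535 ] 291.41595674723675 [[0.326, 0.945, -0.002], [0.9, -0.309, 0.307], [0.29, -0.101, -0.952]]
[-0.48857935  0.35796132  1.04943294  1.55643132 -0.31289423  1.40942752
 -0.98507537] 3.4083
```

View pics/w1.png

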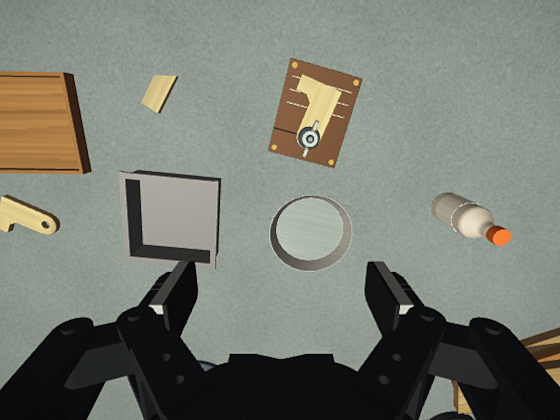

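The wrist view shows the nut and stud at about (309,138) with ears along (318,122)–(305,153), the dish rim spanning cols 270–352 and rows 195–271, the bin rim corners (120,171), (221,178), (216,269) and (121,263), and the offcut at (159,93). Next is a closer view of the jig.

Run:
```python
from h import *
f=load("w1")
r=ray(f,[[270,233],[352,233],[311,195],[311,271]],.026); print("dish",(r[:2].mean(0)+0).round(4),r[2:].mean(0).round(4),np.linalg.norm(r[0]-r[1]),np.linalg.norm(r[2]-r[3]))
r=ray(f,[[120,171],[221,178],[216,269],[121,263]],.055); print("bin",r.mean(0).round(4),np.linalg.norm(np.diff(r,axis=0),axis=1),np.degrees(np.arctan2(*(r[0]-r[3])[1::-1])))
print("stud",ray(f,[[309,138]],.063))
robot.goto([0.60,-0.24,0.25],[pi,0,-0.3])
g=snap("wrist","w2"); print(proj(g,[[.598,-.241,.06]]), g["range_z"][150:260:20,200:360:20].round(3)); 
cv2.imwrite("pics/w2c.png",cv2.resize(g["image"][60:300,140:420,::-1],None,fx=2.5,fy=2.5,interpolation=cv2.INTER_CUBIC))
```

```text
dish [ 0.4289 -0.2558  0.026 ] [ 0.4256 -0.2559  0.026 ] 0.15155036532153368 0.15240005667189258
bin [ 0.46   -0.0086  0.055 ] [0.1639078  0.16940233 0.17093473] -8.951882282030883
stud [[ 0.60325214 -0.24316285  0.063     ]]
[[281.28638205 181.9443239 ]] [[0.408 0.407 0.394 0.394 0.382 0.383 0.393 0.41 ]
 [0.418 0.418 0.402 0.403 0.357 0.402 0.402 0.418]
 [0.427 0.426 0.425 0.411 0.412 0.411 0.411 0.426]
 [0.436 0.436 0.437 0.437 0.435 0.436 0.435 0.434]
 [0.    0.446 0.444 0.445 0.445 0.446 0.446 0.446]
 [0.443 0.455 0.456 0.456 0.457 0.453 0.453 0.454]]
```

View pics/w2c.png

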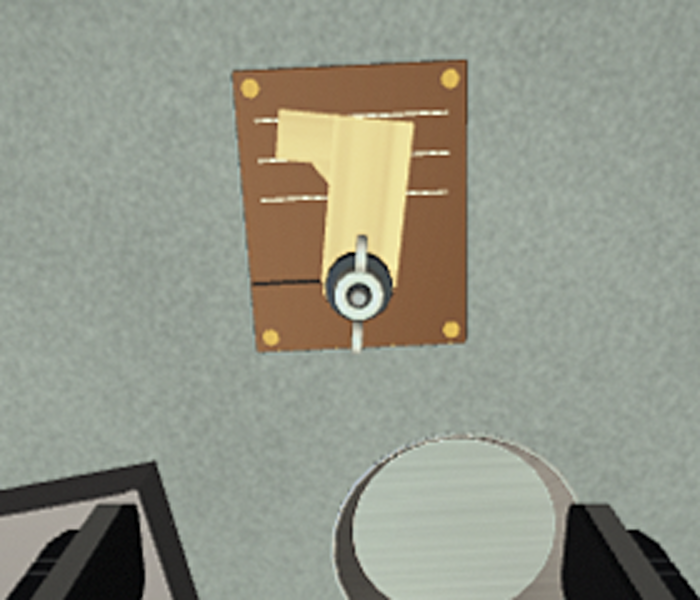

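Crop: stud tip at (359,296), ear tips (361,236) and (357,350), bracket end corners (279,109) and (413,122), bracket right edge (413,122)–(397,285), board corners (232,70), (467,60), (466,343) and (257,352).

Run:
```python
from h import *
g=load("w2"); P=lambda l,z:ray(g,np.array(l)/2.5+[140,60],z)
ang=lambda a,b:np.arctan2(*(b-a)[1::-1])
s=P([[359,296]],.065)[0]; print("stud",s)
e=P([[357,350],[361,236]],.067); print("ears",e.round(4).tolist(),ang(*e),np.linalg.norm(e[1]-e[0]),e.mean(0))
b=P([[397,285],[413,122],[279,109]],.027); print("br edge yaw",ang(b[0],b[1]),"end yaw-90",ang(b[1],b[2])-pi/2,"end len",np.linalg.norm(b[2]-b[1]))
for y in(ang(b[0],b[1]),ang(b[1],b[2])-pi/2):
  x=np.array([np.cos(y),np.sin(y)]);n=np.array([-x[1],x[0]]); print("corner rel stud in br frame (84,-20)", (b[1]-s)[:2]@x,(b[1]-s)[:2]@n,(b[2]-s)[:2]@x,(b[2]-s)[:2]@n)
q=P([[232,70],[467,60],[466,343],[257,352]],.015); print("board c",q.mean(0),np.linalg.norm(np.diff(q,axis=0),axis=1),ang(q[3],q[0]),ang(q[2],q[1]))
m=(ang(q[3],q[0])+ang(q[2],q[1]))/2; print("stud from board",q.mean(0)[:2]-.035*np.array([np.cos(m),np.sin(m)]))
for yaw in(-.3,-.33+pi,):
  j=robot.inverse_kinematics([s[0],s[1],.055],[pi,0,yaw]); print(j)
```

```text
stud [ 0.60250584 -0.24533251  0.065     ]
ears [[0.577, -0.2365, 0.067], [0.6303, -0.2548, 0.067]] -0.33044785949007915 0.056354761071600694 [ 0.60369439 -0.24564952  0.067     ]
br edge yaw -0.37657905436786954 end yaw-90 -0.39038632876627677 end len 0.06765594884004604
corner rel stud in br frame (84,-20) 0.08295339492359319 -0.020989630997925494 0.08388750949318995 0.04665986895157742
corner rel stud in br frame (84,-20) 0.08323528828387507 -0.01984230639514731 0.08323528828387507 0.04781364244489874
board c [ 0.63531604 -0.25395532  0.015     ] [0.11952897 0.14939004 0.11952842] -0.2541712145031259 -0.2541635633153088
stud from board [ 0.60144049 -0.24515493]
[-0.24632231  0.75115046  0.86444726  1.76677784 -0.68876021  0.95596626
 -0.96542816]
[ 0.20223005  0.5909474   0.16899872  1.73960525 -0.12830804  0.82177779
  1.67140491]
```

Everything agrees with the given sizes, so I'll do the nut now.

```bash
cat >> h.py <<'E'
def st(msg=""):
    s=robot.sense(); print(msg,"t%.1f"%s["t"],s["tcp_pos"].round(4),"open %.3f gf %.1f"%(s["opening"],s["gripper_force"]),s["wrist_force"].round(1)); return s
def down(yaw): return [pi,0,yaw]
STUD=np.array([.6025,-.2453]); DISH=np.array([.427,-.2556])
def u(yaw): return np.array([np.cos(yaw),np.sin(yaw)])
E
cat > nut.py <<'E'
from h import *
Y=-.33
robot.grip(.65,30)
robot.goto([*STUD,.13],down(Y))
c=robot.move_straight([*STUD,.055],vel=.08,contact_N=8); st(f"down {c}")
if not c:
    robot.grip(0,30); st("grip")
    robot.move_straight([*STUD,.15],vel=.12); st("lift")
    snap("wrist","w3")
    d=DISH+.027*u(Y)
    robot.move_straight([*d,.15],vel=.2)
    c=robot.move_straight([*d,.0185],vel=.08,contact_N=5); st(f"place {c}")
    robot.grip(.6); st("rel")
    robot.move_straight([*d,.15],vel=.15)
    robot.goto([0.60,-0.24,0.25],[pi,0,-0.3])
    g=snap("wrist","w4")
    st()
E
python3 nut.py
```

```text
down False t6.1 [ 0.6029 -0.2457  0.0556] open 0.650 gf 0.0 [ 0.4 -0.6  0.1]
grip t6.6 [ 0.6025 -0.2453  0.055 ] open 0.003 gf 0.0 [-0.1 -0.6 -0.5]
lift t7.6 [ 0.6021 -0.2448  0.1492] open 0.001 gf 0.0 [ 0.3  0.5 -0.1]
place False t10.3 [ 0.4528 -0.2645  0.0189] open 0.002 gf 0.0 [-0.1 -0.8  0.2]
rel t10.9 [ 0.4525 -0.2644  0.0185] open 0.598 gf 0.0 [ 0.2 -0.5  0. ]
 t12.7 [ 0.5975 -0.2408  0.2484] open 0.601 gf 0.0 [-0.5 -1.1 -0.3]
```

View pics/w4.png

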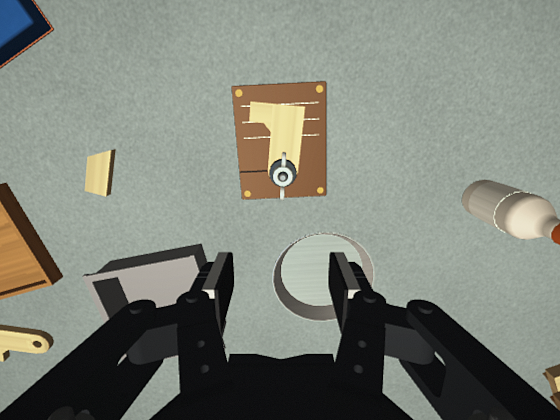

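The grip closed on nothing: the nut is untouched at (283,176). I'll check where the TCP projects against the fingers.

Run:
```python
from h import *
g=load("w3"); im=g["image"][:,:,::-1].copy()
t=np.array([.6021,-.2448,.1492])
for k,d in enumerate((.011,0,-.008)):
    p=proj(g,t-[0,0,d])[0]; print(p); cv2.circle(im,tuple(int(v) for v in p),3,[(0,0,255),(0,255,0),(255,0,0)][k],-1)
cv2.imwrite("pics/w3m.png",im)
h=load("w4"); 
for z in(.06,.065): print(ray(h,[[283,176.5]],z))
print(g["R"].round(3).tolist(),-g["R"].T@g["t"], -h["R"].T@h["t"])
```

```text
[279.961416  241.0008011]
[279.90669557 248.45138979]
[279.86274393 254.43572837]
[[ 0.60175899 -0.24524235  0.06      ]]
[[ 0.6027965  -0.24552294  0.065     ]]
[[-0.324, -0.946, -0.0], [-0.9, 0.308, 0.309], [-0.293, 0.101, -0.951]] [ 0.67782764 -0.27136647  0.31306804] [ 0.67483638 -0.26500634  0.4121795 ]
```

View pics/w3m.png

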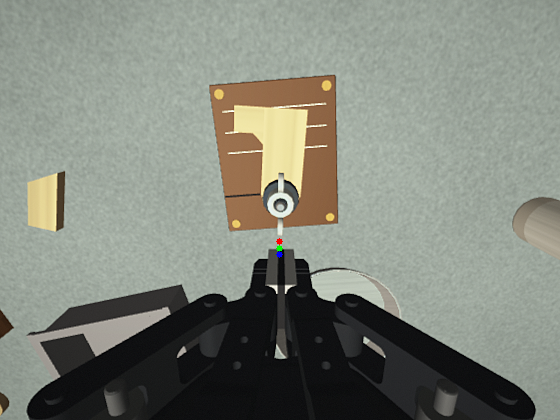

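The visible fingertip edge at (280,250) is lower in the image than the predicted tip. I'll use the depth image to find where the tips really are.

Run:
```python
from h import *
for tag,t in(("w3",[.6021,-.2448,.1492]),("w4",[.5975,-.2408,.2484])):
    g=load(tag); c=-g["R"].T@g["t"]
    def pt(u_,v):
        z=g["range_z"][v,u_]; return g["R"].T@(np.array([(u_-g["cx"])/g["fx"]*z,(v-g["cy"])/g["fy"]*z,z])-g["t"])
    print(tag,"bench",pt(450,60),pt(150,60))
    Y=-.33 if tag=="w3" else -.3
    A=np.array([[np.cos(Y),np.sin(Y),0],[np.sin(Y),-np.cos(Y),0],[0,0,-1]])
    pts=[(271,251),(290,251),(271,262),(290,262),(275,255),(288,255),(260,262),(300,262),(283,300)] if tag=="w3" else [(222,255),(230,256),(222,270),(212,262),(336,256),(345,270)]
    for q in pts: print(q,g["range_z"][q[1],q[0]],"tool frame",(A.T@(pt(*q)-np.array(t))).round(4))
```

```text
w3 bench [ 0.67039981 -0.44142158  0.00140284] [ 0.76434652 -0.16717363  0.00110663]
(271, 251) 0.15033394 tool frame [ 0.0122 -0.0045 -0.0279]
(290, 251) 0.15046978 tool frame [ 0.0122  0.0053 -0.0278]
(271, 262) 0.1392372 tool frame [ 0.0122 -0.0041 -0.0396]
(290, 262) 0.1386161 tool frame [ 0.0125  0.0049 -0.0401]
(275, 255) 0.14733341 tool frame [ 0.0117 -0.0024 -0.0313]
(288, 255) 0.1471035 tool frame [ 0.0118  0.0042 -0.0315]
(260, 262) 0.14824417 tool frame [ 0.0078 -0.01   -0.0315]
(300, 262) 0.14900951 tool frame [ 0.0075  0.0104 -0.0308]
(283, 300) 0.12361079 tool frame [ 0.0045  0.0015 -0.0585]
w4 bench [ 6.70492527e-01 -4.90458887e-01 -4.49406755e-04] [ 0.78415677 -0.12469812  0.00093617]
(222, 255) 0.14690778 tool frame [ 0.0125 -0.0294 -0.0317]
(230, 256) 0.14737374 tool frame [ 0.0118 -0.0255 -0.0314]
(222, 270) 0.13154757 tool frame [ 0.0132 -0.0263 -0.0476]
(212, 262) 0.14859362 tool frame [ 0.0083 -0.0349 -0.0312]
(336, 256) 0.1465228 tool frame [ 0.0121  0.028  -0.0322]
(345, 270) 0.13298249 tool frame [ 0.0123  0.0295 -0.0463]
```

Depth shows the bench at z≈0, so the camera pose is sound. But the shut fingertips sit about 27 mm *behind* the reported TCP, not 11 mm ahead, which explains the missed grip. I'll confirm by gently touching clear bench with shut fingers.

Run:
```python
from h import *
print(robot.nose_length)
robot.grip(0)
robot.goto([.54,-.13,.03],down(-.33)); st()
c=robot.move_straight([.54,-.13,-.04],vel=.05,contact_N=4); s=st(f"touch {c}")
robot.move_straight([.54,-.13,.10],vel=.2); robot.grip(.65); st()
```

```text
0.011
 t14.2 [ 0.5417 -0.1312  0.0312] open -0.001 gf 0.0 [0.5 0.5 0.2]
touch True t15.2 [ 0.5398 -0.1301 -0.0204] open -0.000 gf 4.4 [-2.1  0.1  8.7]
 t16.5 [ 0.54   -0.13    0.0999] open 0.652 gf 0.0 [-0.6  0.1 -0.3]
```

The touch confirms it: the shut tips stand about 21 mm above the reported TCP. I'll shift all heights to match and retry the nut.

```bash
sed -i 's/,\.055\],vel/,.022],vel/; s/\*d,\.0185\]/*d,-.0145]/; s/\*STUD,\.15\]/*STUD,.12]/; s/\*d,\.15\]/*d,.12]/; s/"w3"/"w5"/; s/"w4"/"w6"/; s/    robot.move_straight(\[\*STUD,.12\]/    if robot.sense()["opening"]<.15: raise SystemExit("missed")\n&/' nut.py; sed -n 4,12p nut.py; python3 nut.py
```

```text
robot.goto([*STUD,.13],down(Y))
c=robot.move_straight([*STUD,.022],vel=.08,contact_N=8); st(f"down {c}")
if not c:
    robot.grip(0,30); st("grip")
    if robot.sense()["opening"]<.15: raise SystemExit("missed")
    robot.move_straight([*STUD,.12],vel=.12); st("lift")
    snap("wrist","w5")
    d=DISH+.027*u(Y)
    robot.move_straight([*d,.12],vel=.2)
down False t18.8 [ 0.6029 -0.2456  0.0226] open 0.649 gf 0.0 [ 0.2 -0.5 -0.1]
grip t19.2 [ 0.6027 -0.2453  0.0224] open 0.274 gf 30.2 [-0.1  0.3  2.9]
lift t20.2 [ 0.602  -0.2448  0.1192] open 0.273 gf 29.9 [ 0.3 -0.1 -1.1]
place False t23.0 [ 0.4528 -0.2645 -0.0141] open 0.279 gf 29.9 [ 0.2  0.1 -0.5]
rel t23.3 [ 0.4526 -0.2644 -0.0144] open 0.602 gf 0.0 [-0.3 -0.5 -0.4]
 t25.2 [ 0.5977 -0.2406  0.2482] open 0.599 gf 0.0 [ 0.2 -0.2  0.2]
```

View pics/w6.png

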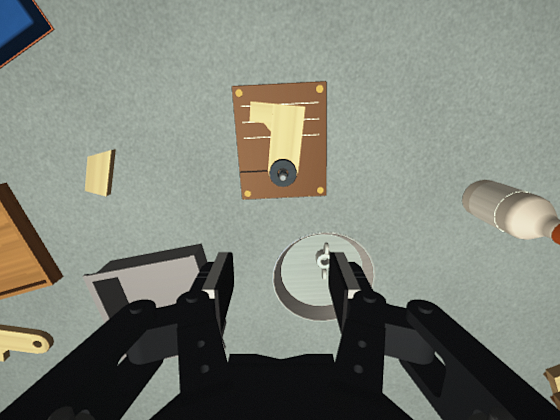

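The nut stands in the dish at (324,260) and the spacer is still on the stud at (283,173). Spacer next; I'll also measure the tray from the top image.

```bash
cat > spacer.py <<'E'
from h import *
Y=-.33
robot.grip(.75,40)
robot.goto([*STUD,.10],down(Y))
c=robot.move_straight([*STUD,.0065],vel=.08,contact_N=8); st(f"down {c}")
if c: raise SystemExit("contact")
robot.grip(0,40); s=st("grip")
if s["opening"]<.3: raise SystemExit("missed")
robot.move_straight([*STUD,.11],vel=.12); st("lift")
d=DISH-.030*u(Y)
robot.move_straight([*d,.11],vel=.2)
c=robot.move_straight([*d,-.016],vel=.08,contact_N=5); st(f"place {c}")
robot.grip(.65); st("rel")
robot.move_straight([*d,.12],vel=.15)
robot.goto([0.60,-0.24,0.25],[pi,0,-0.3])
snap("wrist","w7"); st()
E
python3 spacer.py
python3 - <<'E'
from h import *
f=load("top0"); hsv=cv2.cvtColor(f["image"],cv2.COLOR_RGB2HSV)
m=((hsv[...,1]>90)&(hsv[...,0]<25)).astype(np.uint8); m[:,:80]=0; m[:115]=0; m[215:]=0; m[:,200:]=0
c=max(cv2.findContours(m,0,2)[0],key=cv2.contourArea); b=cv2.boxPoints(cv2.minAreaRect(c)); r=ray(f,b,.024)
print(b.tolist(),r.round(4).tolist(),r.mean(0),np.linalg.norm(np.diff(r,axis=0),axis=1),np.arctan2(*(r[2]-r[1])[1::-1]))
E
```

```text
down False t27.5 [ 0.6029 -0.2456  0.0071] open 0.750 gf 0.0 [-0.6  0.3  0.1]
grip t27.9 [ 0.6028 -0.2455  0.0073] open 0.405 gf 39.6 [-0.2  1.   4.5]
lift t28.9 [ 0.602  -0.2448  0.1091] open 0.407 gf 39.9 [ 0.2  0.7 -0.9]
place False t31.8 [ 0.3989 -0.246  -0.0157] open 0.402 gf 39.9 [-0.1  0.  -0.6]
rel t32.1 [ 0.3988 -0.2459 -0.0159] open 0.648 gf 0.0 [-0.3 -0.5 -0.8]
 t34.2 [ 0.5979 -0.2406  0.2488] open 0.648 gf 0.0 [0.9 0.6 0.3]
[[95.911376953125, 198.30429077148438], [98.2510986328125, 137.47119140625], [180.78286743164062, 140.64547729492188], [178.44314575195312, 201.47857666015625]] [[0.5401, 0.3572, 0.024], [0.7034, 0.3588, 0.024], [0.7009, 0.1385, 0.024], [0.5372, 0.1387, 0.024]] [0.62038263 0.24828251 0.024     ] [0.16327144 0.22032493 0.16371356] -1.5819295518828531
```

View pics/w7.png

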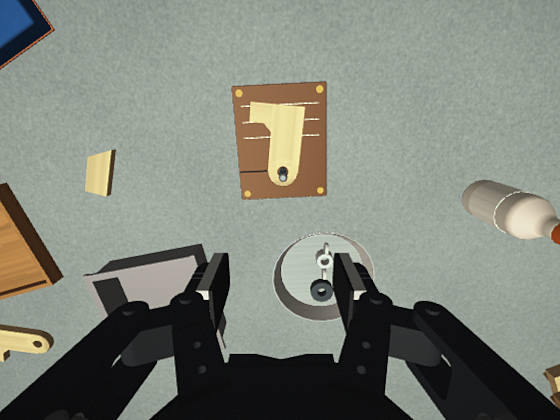

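The spacer is in the dish at (321,290), the nut at (324,260), and the bracket is on the bare stud. Tray centre is about (0.620,0.2525) once I allow for the visible outer side wall, with yaw≈0. Bracket A next.

```bash
cat >> h.py <<'E'
TRAY=np.array([.6205,.2525])
E
cat > bra.py <<'E'
from h import *
Y=-.385; p=STUD+.030*u(Y); d=TRAY+[0,-.052]
robot.grip(.75,40)
robot.goto([*p,.07],down(Y))
c=robot.move_straight([*p,-.005],vel=.06,contact_N=6); st(f"down {c}")
if c: robot.move_straight(robot.sense()["tcp_pos"]+[0,0,.001],vel=.05)
robot.grip(0,40); s=st("grip")
if s["opening"]<.35: raise SystemExit("missed")
z0=s["tcp_pos"][2]
robot.move_straight([*p,.10],vel=.10); st("lift")
robot.goto([*d,.10],down(0)); st("over")
c=robot.move_straight([*d,z0-.0085],vel=.08,contact_N=5); st(f"place {c}")
robot.grip(.62); st("rel")
robot.move_straight([*d,.12],vel=.15)
robot.goto([.52,.24,.25],down(0)); snap("wrist","w8"); st()
E
python3 bra.py
```

```text
down False t36.6 [ 0.6306 -0.2568 -0.0045] open 0.749 gf 0.0 [-0.8 -0.5  0.9]
grip t36.9 [ 0.6306 -0.2569 -0.0044] open 0.452 gf 41.4 [-0.9 -0.4  2.9]
lift t38.1 [ 0.6299 -0.2562  0.0991] open 0.451 gf 41.0 [-0.2  0.4 -0.2]
over t39.8 [0.6211 0.1984 0.1003] open 0.452 gf 41.0 [-0.  -0.1 -0.4]
place False t41.4 [ 0.6209  0.2006 -0.0124] open 0.457 gf 41.0 [-0.2 -0.3 -0.7]
rel t41.6 [ 0.6206  0.2006 -0.0127] open 0.624 gf 0.0 [-0.5 -0.4  0.5]
 t43.5 [0.5198 0.2396 0.2486] open 0.623 gf 0.0 [-0.2  0.1  0.2]
```

View pics/w8.png

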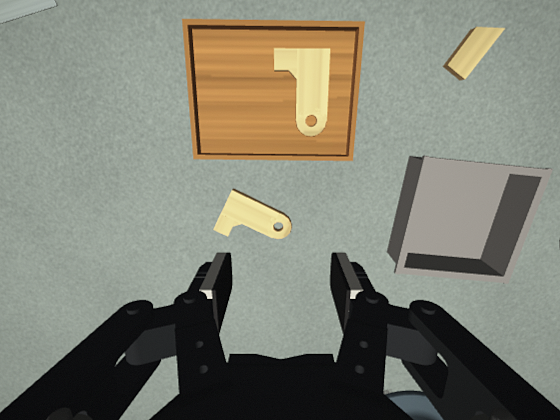

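Bracket A lies flat in the tray, with its hole at (311,121). Bracket B shows its hole at (278,227), corner at (233,189) and foot at (214,233). I'll measure B and the offcut from contours in this view.

Run:
```python
from h import *
f=load("w8"); hsv=cv2.cvtColor(f["image"],cv2.COLOR_RGB2HSV)
m=((hsv[...,0]<32)&(hsv[...,0]>17)&(hsv[...,1]>60)&(hsv[...,2]>150)).astype(np.uint8)
cs,h=cv2.findContours(m,cv2.RETR_CCOMP,cv2.CHAIN_APPROX_NONE)
for i,c in enumerate(cs):
    a=cv2.contourArea(c)
    if a>30: print(i,a,h[0][i][3],c.reshape(-1,2).mean(0).round(1),cv2.approxPolyDP(c,3,True).reshape(-1,2).tolist())
r=ray(f,[[183,19],[365,22],[353,160],[194,160]],.024); print("tray",r.round(4).tolist(),r.mean(0))
hA=ray(f,[[311,121]],.018)[0]; print("A hole",hA,"expect pt",hA[:2]+[.03,0])
h=ray(f,[[278,227]],.012)[0]; e=ray(f,[[287,211],[233,189],[214,233],[227,237]],.012)
print("B hole",h,"edge yaw",np.arctan2(*(e[1]-e[0])[1::-1]),"end yaw",np.arctan2(*(e[2]-e[1])[1::-1])-pi/2,np.linalg.norm(e[2]-e[1]),np.linalg.norm(e[1]-h))
```

```text
0 1990.5 -1 [250.3 218.2] [[214, 227], [228, 235], [233, 225], [242, 223], [275, 238], [282, 238], [291, 228], [284, 215], [233, 190]]
1 81.5 0 [277.8 226.2] [[277, 221], [283, 224], [280, 231], [273, 229]]
27 3174.5 -1 [305.8  83.1] [[274, 48], [274, 70], [287, 69], [296, 78], [297, 127], [305, 135], [315, 135], [327, 119], [330, 49]]
28 112.5 27 [310.8 120.2] [[310, 114], [317, 119], [313, 126], [305, 123]]
32 1266.0 -1 [475.5  48.3] [[504, 28], [476, 27], [448, 65], [464, 79]]
tray [[0.7028, 0.3525, 0.024], [0.6999, 0.1411, 0.024], [0.5395, 0.1427, 0.024], [0.5394, 0.3547, 0.024]] [0.62039719 0.24776569 0.024     ]
A hole [0.5891979  0.19976026 0.018     ] expect pt [0.6191979  0.19976026]
B hole [0.43861765 0.24310968 0.012     ] edge yaw 1.1657731993305898 end yaw 1.132046388429779 0.07459720190121094 0.08604621880768043
```

The tray centre refines to (0.6205,0.248) and A sits well. I'll pick B and compute the offcut pose.

```bash
cat > brb.py <<'E'
from h import *
f=load("w8"); ang=lambda v:np.arctan2(v[1],v[0])
h=ray(f,[[277.8,226.4]],.012)[0]; e=ray(f,[[284,215],[233,190],[214,227]],.012)
ys=[ang(e[1]-e[0]),ang(e[2]-e[1])-pi/2,ang(e[1]-h)+np.arctan2(20,84)]; print("B yaws",ys)
o=ray(f,[[504,28],[476,27],[448,65],[464,79]],.012); print("off edges",[np.linalg.norm(o[i]-o[i-1]).round(4) for i in range(4)])
a1,a2=ang(o[1]-o[2]),ang(o[0]-o[3]); yo=(a1+a2)/2; print("off yaw",a1,a2,"pt",(o[2]+o[3])[:2]/2+.03*u(yo))
Y=np.mean(ys); p=h[:2]+.03*u(Y); d=np.array([.6205,.284]); print("B",Y,p)
robot.grip(.75,40)
robot.goto([*p,.07],down(Y))
c=robot.move_straight([*p,-.019],vel=.06,contact_N=6); st(f"down {c}")
if c: robot.move_straight(robot.sense()["tcp_pos"]+[0,0,.001],vel=.05)
robot.grip(0,40); s=st("grip")
if s["opening"]<.35: raise SystemExit("missed")
z0=s["tcp_pos"][2]
robot.move_straight([*p,.08],vel=.12); st("lift")
robot.goto([*d,.08],down(0)); st("over")
c=robot.move_straight([*d,z0+.0065],vel=.08,contact_N=5); st(f"place {c}")
robot.grip(.62); st("rel")
robot.move_straight([*d,.12],vel=.15)
robot.goto([.58,.10,.25],down(0)); snap("wrist","w9"); st()
E
python3 brb.py
```

```text
B yaws [np.float64(1.0922633896999412), np.float64(1.0695190718737204), np.float64(1.085716359328242)]
off edges [np.float64(0.0678), np.float64(0.034), np.float64(0.0492), np.float64(0.0282)]
off yaw -0.5652524261952286 -0.5819916111898865 pt [0.67334455 0.00238052]
B 1.0824996069673012 [0.45364481 0.26989679]
down False t46.3 [ 0.4539  0.2701 -0.0187] open 0.746 gf 0.0 [-0.8 -0.4 -0.4]
grip t46.6 [ 0.4538  0.2701 -0.0186] open 0.455 gf 40.4 [-0.9 -0.1  3.8]
lift t47.6 [0.453  0.2697 0.0794] open 0.454 gf 40.2 [ 0.2 -0.6 -0.1]
over t48.4 [0.6193 0.2835 0.0787] open 0.453 gf 40.2 [-0.3 -0.5 -0.6]
place False t49.7 [ 0.621   0.2841 -0.0115] open 0.453 gf 40.2 [-0.7  0.7  0.3]
rel t50.0 [ 0.6206  0.2841 -0.0118] open 0.622 gf 0.0 [ 0.7 -0.3  0.3]
 t52.0 [0.5798 0.1027 0.2485] open 0.623 gf 0.0 [ 0.6  0.5 -0.5]
```

View pics/w9.png

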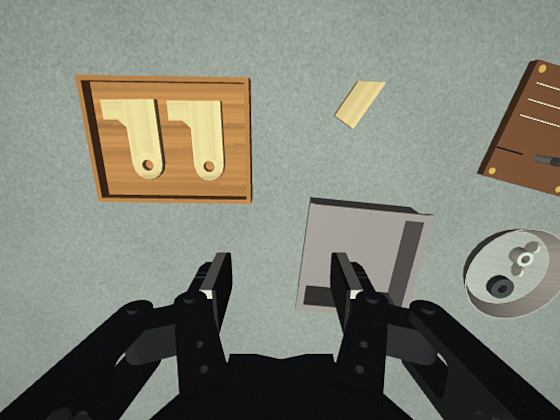

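Both brackets lie flat side by side in the tray. The offcut is at (360,104), and its measured edges (68/34/49/28 mm) match the spec. Last piece.

```bash
cat > off.py <<'E'
from h import *
Y=-.574; p=[.6725,.002]; d=[.46,-.009]
robot.grip(.65,30)
robot.goto([*p,.07],down(Y))
c=robot.move_straight([*p,-.019],vel=.06,contact_N=6); st(f"down {c}")
if c: robot.move_straight(robot.sense()["tcp_pos"]+[0,0,.001],vel=.05)
robot.grip(0,30); s=st("grip")
if s["opening"]<.25: raise SystemExit("missed")
robot.move_straight([*p,.10],vel=.12); st("lift")
robot.goto([*d,.10],down(-.15))
c=robot.move_straight([*d,-.012],vel=.08,contact_N=5); st(f"place {c}")
robot.grip(.55); st("rel")
robot.move_straight([*d,.15],vel=.15)
robot.goto([.52,0,.30],down(0)); snap("wrist","w10"); st()
E
python3 off.py
```

```text
down False t54.7 [ 0.6728  0.002  -0.0186] open 0.650 gf 0.0 [-0.4  0.2 -0.5]
grip t55.0 [ 0.6728  0.0019 -0.0186] open 0.343 gf 30.0 [-0.1 -0.   1.4]
lift t56.2 [0.6719 0.0023 0.099 ] open 0.338 gf 29.8 [ 0.8  0.3 -0.3]
place False t58.6 [ 0.4603 -0.009  -0.0117] open 0.341 gf 29.8 [ 0.3  0.  -0.9]
rel t58.9 [ 0.4601 -0.0089 -0.0119] open 0.550 gf 0.0 [0.  0.1 0. ]
 t60.9 [5.188e-01 1.000e-04 2.985e-01] open 0.550 gf 0.0 [ 0.4 -0.1 -0.2]
```

View pics/w10.png

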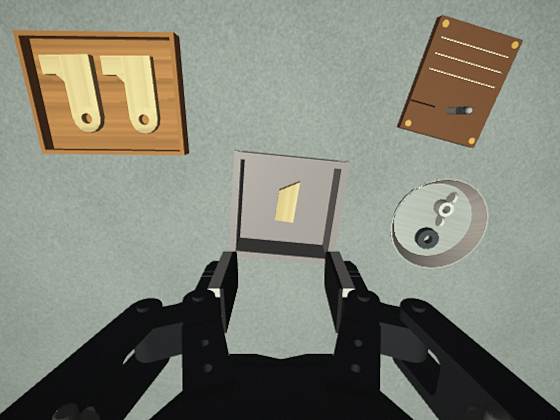

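The offcut is in the bin at (287,202), the brackets are in the tray at (85,90) and (145,90), and the nut (446,209) and spacer (427,238) are in the dish. Handing in.

```bash
python3 -c "
from plant import robot
robot.sleep(.3); print(robot.close_job())"
```

```text
the job is handed in; nothing more can be done
None
```

The job is handed in at about 61 s (no verdict came back): the last picture shows the nut and spacer in the dish, both brackets flat side by side in the tray and the offcut in the bin; the glue bottle was never approached, and the first grab at the nut closed on air because the fingertips sit about 32 mm farther back than `robot.nose_length` says.

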